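# Seat the sample carousel and close the grain analyser's hood

## Robot

A 7-joint arm with a two-finger parallel gripper is mounted at the origin on a cart in front of the work surface, level with it; the furniture and walls round the work are solid. World frame = base frame: x ahead of the robot, y to its left, z up, the work surface at z = 0. Lengths are in m, angles in rad, forces in N, time in s.
With the tool pointing down it reaches from about 0.4 to 0.9 m from the base axis. Payload 5.5 kg.
Tool frame: the origin (TCP) lies midway between the tips of the shut fingers; the grasp point (between the pads) lies 19 mm behind it (bot.tcp_to_grasp is the distance from the TCP to the grasp point, in m); z points along the fingers, y is the direction in which the jaws open and shut (so a half turn about z gives the same grasp; the last joint's range is limited). The gripper opens to 92 mm and grips with 3 to 60 N. Pads are 19 mm wide; open, the fingers measure 130 mm over their backs; the gripper's body (75 mm by 190 mm) begins 47 mm behind the grasp point.
Start: joints at [-0.977, 0.501, -0.427, 1.55, 0.221, 1.138, -0.21], TCP at [0.211, 0.615, 0.227] pointing down, gripper open.
Joint ranges: [-2.88, 2.88], [-0.31, 2.03], [-1.54, 1.56], [0.2, 2.42], [-1.41, 4.55], [0.19, 2.02], [-2.57, 2.57]. Speed limits (rad/s): [2.57, 2.57, 3.14, 3.14, 3.14, 3.14, 3.14].

## Interface

Orientations are given as a unit quaternion [w, x, y, z].
In Python, from station import sense, vision, bot gives the robot as it stands.
- The arm moves only by the tool send_rows, never from a script. Its argument "commands" is a list of rows, each a list of 5 numbers: the finger opening in mm, from 0 to 91.8, then the shift along the world's x, y, z in units of 50 mm (1.0 is 50 mm), then the turn about the world's z in units of 6 degrees (1.0 is 6 degrees). A call has 1 to 12 rows; each row is the pose to reach, as a shift and turn from the pose commanded when the call began; what a row does not reach only later rows make up. A row lasts 1/8 s, in which the tool goes at most 62.5 mm and 10.7 degrees, less where a joint would pass 70% of its speed; a pose out of reach is approached as far as the arm can. A call with a gripper value outside its range is refused whole. The fingers move at their own pace and stop on an object; "force" is the grip in N (left out, the last holds). Time passes only in rows, so rows that repeat a pose let the fingers close. It gives the time, the measured TCP pose, the force and the opening at its end, in the units of the state.
- sense(): the state, without advancing time (a new reading comes with each control period).
- vision.get_image(name): name is "side" or "top" or "wrist"; returns a dict with "image" (420x560x3 uint8, red, green, blue), "depth" (420x560 float32, m along the optical axis (not along the pixel's ray), 0 where there is no reading), "fx", "fy", "cx", "cy" (pixels), "R" (3x3) and "t" (3): a world point X has camera coordinates R X + t. Camera axes: x right, y down, z forward; pixel columns grow to the right and rows downward; lengths in m; the calibration is good to about 2 mm. A picture is of the moment at which its call begins.
- bot.job_done(): hands the job in, once; it reports no verdict.
The state is a dict: "t": time; "qpos": joint angles; "joint_velocities": joint speeds; "joint_torque": joint torques, N m; "tool_pos": TCP position; "tool_rot": TCP orientation; "contact_force": force on the tool from outside, world axes, zero at the start; "moment": the same for the moment, N m; "grip_width": finger opening in m.
Only numpy, scipy, OpenCV 4.12 (cv2) and the standard library are available. Lean on these libraries where they do the work, as an engineer would, in place of code of your own. Each camera call takes 0.05 s, during which the arm holds its last target. There are 200 camera calls.

## Task

The sample carousel has been put back on the grain analyser's drive spindle after cleaning, but it is standing on its lugs, a little proud. First turn it until its lugs drop into the keyways and it sits fully home; then break the folding stay that holds the hood open by pushing its knuckle in past centre, and lower the hood gently all the way shut, without letting it drop. Let go of everything and do not disturb the other things on the bench.

Things in the scene. Friction and masses are not known exactly. Their poses are not given: they have to be found in the camera images.
- analyser: Grain analyser, fixed: white steel case 210 (x) x 240 (y) x 85 mm high, keys and display on the front. Origin: centre of its underside, on the bench; x to its back, y to its left, z up. All offsets below are in this frame, mm. Chamber open at the top, in its middle: 150 (x) x 190 (y), floor at z 24, rim at z 85.
- spindle (a point): Drive spindle at x -15, y 0; this point is the centre of its collar's top (z 36). Collar of 52 mm diameter with three keyways 12 mm wide, 10 deep: one along this frame's +x (the case's +x), the others 120 deg either side. A small dark rib on the chamber floor beyond the carousel's edge shows each. A 16 mm pin (top z 48) keeps the carousel centred.
- carousel_knob (a point): Centre of the round black knob (35 mm diameter, 30 high) on the loose carousel, an aluminium disc 96 mm diameter, 8 thick, about 0.25 kg; the disc's top is 15 mm below this point. z: its axis, up. x points over one of three lugs 120 deg apart (8 mm wide, 9 long, under the amber windows; a dark nub on the disc's edge shows each).
- carousel_lug (a point): Foot of the carousel's lug on its x side, 19 mm from its axis and 32 mm below the knob's centre. Starts standing on the collar (knob centre at z 68, hood would foul), the lugs 20 to 60 deg from the nearest keyways, either way. Any lug fits any keyway: once within about 5 deg and the knob is not held up, the carousel drops 9 mm by its weight (knob centre z 59).
- stay_button (a point): Centre of the black thumb button at the knuckle of the hood's folding stay, on the case's right side: cylinder 18 mm diameter, 26 long, along the case's y (y -134 to -160). Locked at x -2, z 166. Push it toward the back and down (+x and -z, about 38 deg below level), some 25 mm, with about 2 to 4 N: straight after 10 mm, then it folds; it stays where it is left.
- stay_upper (a joint): Angle of the stay's knuckle (rad): 0 locked over centre against its stop (links bent slightly to the front; the hood cannot then be pushed shut), 0.17 straight, above 0.35 clearly broken, about 2.9 with the hood shut. Two flat links, 13 mm wide, 115 long, pivot on the case at x -65, z 70 and on the hood's side 160 mm from its hinge.
- hood_handle (a point): Middle of the hood's bar handle: steel bar 12 mm diameter along the case's y, 108 mm clear between its two arms, 45 mm beyond the hood's front edge, 245 mm from the hinge line. Hood open: topmost part, x 65, z 335. Hood shut: x -150, z 92, in front of the case. The bar can turn between fingers as the hood swings.
- hood (a joint): Hood angle (rad): 0 held open by the locked stay (83 deg up from shut), grows as it closes, 1.45 fully shut. Hinge line along the case's y at x 95, z 92. Slab 240 wide, 14 thick, front edge 200 mm from the hinge, 0.55 to 0.9 kg. The stay is stiff, so once broken it still holds the hood while steep (below about 0.3) but further down it may fall and slam unless held.
- petri_stack: Bystander: white stack of dishes, 90 mm diameter, 32 mm high. Origin: centre of its underside.
- marker: Bystander: lying marker pen, 122 mm long, 14 mm thick. Origin: centre of its underside.
- timer: Bystander: small white timer, 66 x 66 x 19 mm. Origin: centre of its underside.
- seed_cup: Bystander: clear cup of seeds with a lid, 62 mm diameter, 73 mm high. Origin: centre of its underside.
Not all that is in view belongs to the job. What is meant by the part that bears carousel_knob is not purple or turquoise, and is the larger of those in its own colour.

How it is judged:
On the way, in this order (a step that is already met when the one before it is completed fails the run):
1. the carousel has dropped home on the spindle (its knob 6.5 mm or more lower than at the start) with the stay not yet broken (below 0.25 rad) and the hood up (z of carousel_knob in the frame of analyser below 0.0615 m and horizontal distance between carousel_knob and spindle below 0.006 m and angle between carousel_knob's own z axis and vertical below 0.06 rad and value of joint stay_upper below 0.25 rad and value of joint hood below 0.1 rad), for 0.2 s.
2. the stay is broken at its knuckle (past 0.35 rad) while the hood is still up (value of joint stay_upper above 0.35 rad and value of joint hood below 0.7 rad), for 0.2 s.
3. the hood is shut (value of joint hood above 1.41 rad), for 0.2 s.
At the end, for the whole second after the job is handed in: The carousel is home in its keyways (knob centre below 61.5 mm above the analyser's underside, within 6 mm of the spindle axis, level within 0.06 rad), and the hood is shut (within 0.04 rad) and at rest (z of carousel_knob in the frame of analyser below 0.0615 m and horizontal distance between carousel_knob and spindle below 0.006 m and angle between carousel_knob's own z axis and vertical below 0.06 rad and value of joint hood above 1.41 rad and velocity of joint hood between -0.05 and 0.05 rad/s); the robot touches nothing.
It fails at once if the hood is dropped or slammed: it closes faster than 1.8 rad/s (0.44 m/s at the handle) (velocity of joint hood above 1.8 rad/s).
It fails at once if the petri stack is moved more than 20 mm (distance of petri_stack from where it was at the start of the episode above 0.02 m).
It fails at once if the marker is moved more than 20 mm (distance of marker from where it was at the start of the episode above 0.02 m).
It fails at once if the timer is moved more than 20 mm (distance of timer from where it was at the start of the episode above 0.02 m).
It fails at once if the seed cup is moved more than 20 mm (distance of seed_cup from where it was at the start of the episode above 0.02 m).
It also fails if it takes over 67 s, if anything falls off the work surface, if the arm or the gripper's body presses on something with over 40 N, if the wrist force passes 120 N, or if a joint passes its speed limit or range.

## Working session

There is one attempt and no reset: what is moved stays moved. The work goes in short steps, Python scripts to look and compute and a tool call to move; the robot and the scene stay as the last step left them, time stands still between calls to the robot, and variables do not carry over. Pictures are saved under pics/ and viewed, about 8 in all and at most 12, crops included, and the job is handed in when it is done.

Besides the shell and the picture viewer there is one more tool, called after "Call:" by a JSON object that holds its "method" and its "body". send_rows: Moves the arm, as the interface text tells. Its arguments: {"type":"object","properties":{"commands":{"type":"array","items":{"type":"array","items":{"type":"number"}}},"force":{"type":"number"}},"required":["commands"]}

```bash
mkdir -p pics; cat > h.py <<'E'
import numpy as np, cv2
from station import sense, vision, bot
def grab(n):
    d=vision.get_image(n); np.savez(f'/tmp/{n}.npz',**d); return d
def load(n): return dict(np.load(f'/tmp/{n}.npz'))
def pt(d,u,v):
    z=d['depth'][int(v),int(u)]; c=np.array([(u-d['cx'])/d['fx']*z,(v-d['cy'])/d['fy']*z,z]); return d['R'].T@(c-d['t'])
def ray(d,u,v,h):
    o=-d['R'].T@d['t']; r=d['R'].T@np.array([(u-d['cx'])/d['fx'],(v-d['cy'])/d['fy'],1]); return o+r*(h-o[2])/r[2]
def cloud(d):
    v,u=np.mgrid[:420,:560]; z=d['depth']; c=np.stack([(u-d['cx'])/d['fx']*z,(v-d['cy'])/d['fy']*z,z],-1); return (c-d['t'])@d['R']
def proj(d,X):
    c=d['R']@np.asarray(X)+d['t']; return d['fx']*c[0]/c[2]+d['cx'],d['fy']*c[1]/c[2]+d['cy']
def save(img,name,s=1): cv2.imwrite('pics/'+name,cv2.resize(img[...,::-1],None,fx=s,fy=s,interpolation=cv2.INTER_CUBIC))
E
python3 - <<'E'
from h import *
for n in('side','top','wrist'):
    d=grab(n); save(d['image'],n+'0.png',1.4); print(n,d['fx'],-d['R'].T@d['t'],d['R'][2])
print(sense())
E
```

```text
side 522.8257569175872 [ 0.04516531 -0.85733544  1.01151288] [ 0.36887588  0.72832254 -0.57747456]
top 397.78427559102937 [0.2971631  0.13802405 1.26295765] [ 0.23297346  0.02951377 -0.97203514]
wrist 323.12802320904996 [0.14190007 0.63661288 0.38322388] [ 0.25342398 -0.08986384 -0.96317225]
{'t': 0.15, 'qpos': array([-0.97678344,  0.50169173, -0.42682216,  1.55119332,  0.22085522,
        1.13829557, -0.21031367]), 'joint_velocities': array([ 0.00041726, -0.00145167, -0.00311982, -0.00451724, -0.00100723,
        0.00116085,  0.00159538]), 'joint_torque': array([-7.09250628e-03, -5.67100704e+01, -5.82556397e+00, -2.79454279e+01,
       -6.87250332e-02,  2.65856402e-02,  1.21697431e-04]), 'tool_pos': array([0.21100323, 0.61423379, 0.22588578]), 'tool_rot': array([-1.36092887e-04,  1.64633256e-01,  9.86354554e-01, -7.51799515e-04]), 'contact_force': array([-0.13196171, -0.02551363, -0.00051508]), 'moment': array([-0.02130179,  0.05054516,  0.0228496 ]), 'grip_width': 0.09173203307836575}
```

View pics/top0.png

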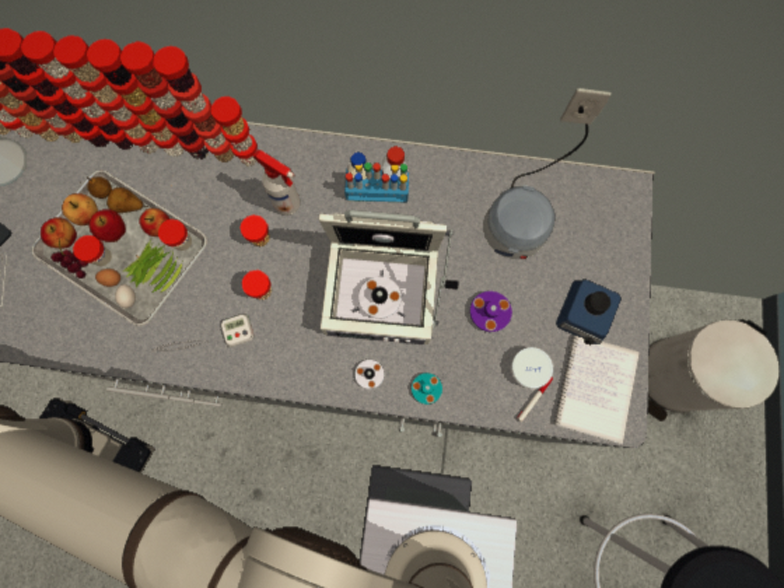

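View pics/side0.png

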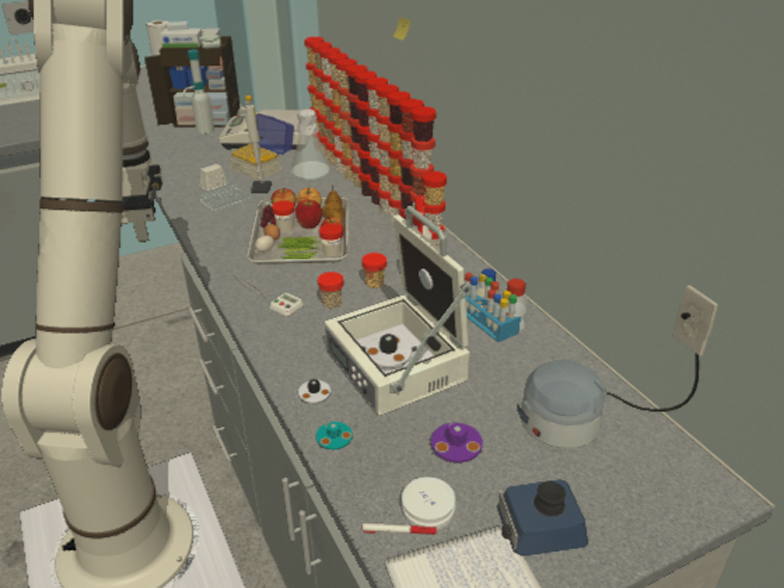

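The top view (display pixels) shows four carousel-like discs: the aluminium one in the chamber (380,295), a small white one (369,374), purple (491,310) and turquoise (426,388). I choose the one in the chamber, which is the larger of the two pale ones and is on the spindle. The side view shows the hood open with its handle at (425,225), and the stay on the right with its knuckle button at (433,343).

```bash
python3 - <<'E'
from h import *
d=load('top'); P=cloud(d)
m=(abs(P[...,2]-.085)<.005)&(d['image'].min(-1)>120)
m[:, :220]=0; m[:,330:]=0; m[:170]=0;m[250:]=0
m=m.astype(np.uint8); n,l,s,c=cv2.connectedComponentsWithStats(m); 
k=1+np.argmax(s[1:,4]); q=P[l==k]; print(s[k],q[:,2].mean())
r=cv2.minAreaRect((q[:,:2]*1000).astype(np.float32)); print(r, cv2.boxPoints(r))
# knob
dk=(d['image'].max(-1)<50)&(P[...,2]>.06)&(P[...,2]<.1); dk[:195]=0; dk[225:]=0; dk[:,255:290]&=True; dk[:,:255]=0;dk[:,290:]=0
q=P[dk];print('knob',len(q),np.median(q,0), (q.max(0)+q.min(0))/2)
x0,y0=225,140
save(d['image'][140:250,225:335],'topcrop.png',6)
E
```

```text
[ 229  173   84   69 1413] 0.08478540760736465
((589.1995239257812, 194.12576293945312), (198.9264373779297, 241.35470581054688), 2.34629225730896) [[484.87927  310.63004 ]
 [494.76013   69.477646]
 [693.5198    77.62149 ]
 [683.6389   318.77386 ]]
knob 69 [0.57457426 0.19554561 0.08245456] [0.5779278  0.19514546 0.07933661]
```

View pics/topcrop.png

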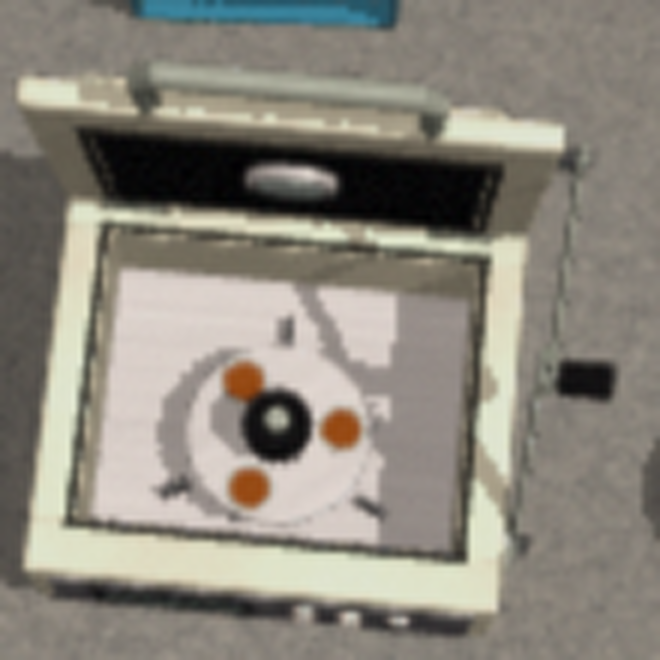

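The crop shows the three amber windows at (243,380), (341,430) and (249,488), the knob at (278,425), and the ribs at (287,330), (170,487) and (370,507). The lugs are clearly out of line with the ribs. The stay button is at (585,380).

```bash
python3 - <<'E'
from h import *
d=load('top')
c=np.array([.5797,.1937]); yaw=2.35
W=np.array([ray(d,225+u/6-.4,140+v/6-.4,.053)[:2] for u,v in[(243,380),(341,430),(249,488)]])
R=np.array([ray(d,225+u/6-.4,140+v/6-.4,.026)[:2] for u,v in[(287,330),(170,487),(370,507)]])
print(W.mean(0)); a=lambda V,c:np.degrees(np.arctan2(V[:,1]-c[1],V[:,0]-c[0]))-yaw
print('win',a(W,W.mean(0)),'rib',a(R,c),np.hypot(*(R-c).T))
X=np.array([np.cos(np.radians(yaw)),np.sin(np.radians(yaw))]);Y=np.array([-X[1],X[0]]);o=np.array([.5947,.1944])
print('button',o-.002*X-.147*Y, 'meas',ray(d,225+585/6-.4,140+380/6-.4,.170)[:2],'handle',o+.065*X, 'meas',ray(d,225+292/6,140+85/6,.341)[:2],'shut',o-.15*X)
E
```

```text
[0.58108361 0.19496446]
win [ 38.11752051 -82.45485477 158.75246995] rib [   2.30176628  115.63910887 -119.1716441 ] [0.06479474 0.06233896 0.05756384]
button [0.59872923 0.04744162] meas [0.59817021 0.04871257] handle [0.65964533 0.19706524] meas [0.65905502 0.1944076 ] shut [0.44482615 0.18824944]
```

Call:
{"method": "send_rows", "body": {"commands": [[70,0.7,-0.8,0.2,0.7],[70,1.5,-1.7,0.4,1.4],[70,2.3,-2.6,0.4,2.2],[70,3.1,-3.5,0.4,3.0],[70,3.9,-4.4,0.4,3.8],[70,4.7,-5.4,0.4,4.6],[70,5.5,-6.3,0.4,5.4],[70,6.3,-7.2,0.4,6.1],[70,7.0,-8.0,0.4,6.7],[70,7.38,-8.4,0.2,6.7],[70,7.38,-8.4,0.0,6.7],[70,7.38,-8.4,0.0,6.7]]}}

```text
t: 1.65
tool_pos: [0.5783, 0.1958, 0.2254]
tool_rot: [-0.002, -0.185, 0.983, 0.0]
contact_force: [-0.7, -0.5, 0.2]
grip_width: 0.0703
```

```bash
python3 - <<'E'
from h import *
d=grab('wrist'); save(d['image'],'w1.png',1.2); s=sense(); print(s['tool_pos'],s['tool_rot'],s['contact_force'])
c=np.array([.5797,.1937]); print(pt(load('top'),369/1.4,374/1.4), proj(d,[.5797,.1937,.083]))
E
```

```text
[0.57849819 0.19655515 0.22618543] [-9.00515291e-04 -1.85604292e-01  9.82624044e-01  4.73242557e-04] [ 0.07826433 -0.34249821  0.56090828]
[0.40900148 0.19433403 0.03368591] (np.float64(279.2407156149376), np.float64(203.6749266829183))
```

View pics/w1.png

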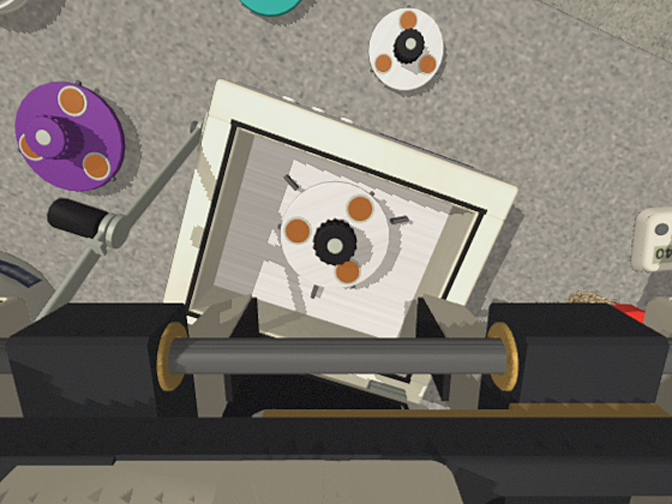

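The wrist view confirms the choice: the knob is at (335,243), the windows at (360,209), (297,230) and (347,272), and the ribs at (292,183), (399,219) and (317,292).

```bash
python3 - <<'E'
from h import *
d=load('wrist')
W=np.array([ray(d,u/1.2,v/1.2,.053)[:2] for u,v in[(360,209),(297,230),(347,272)]])
R=np.array([ray(d,u/1.2,v/1.2,.026)[:2] for u,v in[(292,183),(399,219),(317,292)]])
a=lambda V,c:np.degrees(np.arctan2(V[:,1]-c[1],V[:,0]-c[0]))%120
print(W.mean(0),a(W,W.mean(0)),R.mean(0),a(R,R.mean(0)),ray(d,335/1.2,243/1.2,.083))
E
```

```text
[0.58094154 0.19366287] [40.32875271 39.83506545 40.49656165] [0.58201075 0.19529686] [2.22182374 3.9372881  3.8475818 ] [0.57864994 0.19321523 0.083     ]
```

Call:
{"method": "send_rows", "body": {"commands": [[70,0.02,-0.04,-1.0,0],[70,0.02,-0.04,-2.0,0],[70,0.02,-0.04,-2.9,0],[70,0.02,-0.04,-3.3,0],[70,0.02,-0.04,-3.3,0],[30,0.02,-0.04,-3.3,0],[30,0.02,-0.04,-3.3,0],[30,0.02,-0.04,-3.3,0],[30,0.02,-0.04,-3.3,0],[30,0.02,-0.04,-3.3,0]], "force": 10}}

```text
t: 2.95
tool_pos: [0.5814, 0.1932, 0.0624]
tool_rot: [0.0, -0.184, 0.983, 0.0]
contact_force: [-1.2, 0.1, 4.0]
grip_width: 0.0347
```

Call:
{"method": "send_rows", "body": {"commands": [[30,0,0,0,-1.0],[30,0,0,0,-2.0],[30,0,0,0,-3.0],[30,0,0,0,-4.0],[30,0,0,0,-5.0],[30,0,0,0,-6.0],[30,0,0,0,-6.2],[30,0,0,0,-6.2],[60,0,0,0,-6.2],[60,0,0,0,-6.2],[60,0,0,0,-6.2],[60,0,0,0,-6.2]]}}

```text
t: 4.45
tool_pos: [0.5811, 0.1925, 0.0618]
tool_rot: [0.0, 0.139, 0.99, -0.0]
contact_force: [0.5, 0.3, -0.5]
grip_width: 0.0598
```

```bash
python3 - <<'E'
from h import *
t=grab('top'); P=cloud(t); q=P[200:222,258:282].reshape(-1,3); print(sense()['contact_force'])
s=grab('side'); 
h=np.hstack([cv2.resize(t['image'][140:250,225:335],(400,400)),cv2.resize(s['image'][200:300,220:320],(400,400))]); save(h,'c2.png')
E
```

```text
[-0.67401774 -0.16658114  0.63372192]
```

View pics/c2.png

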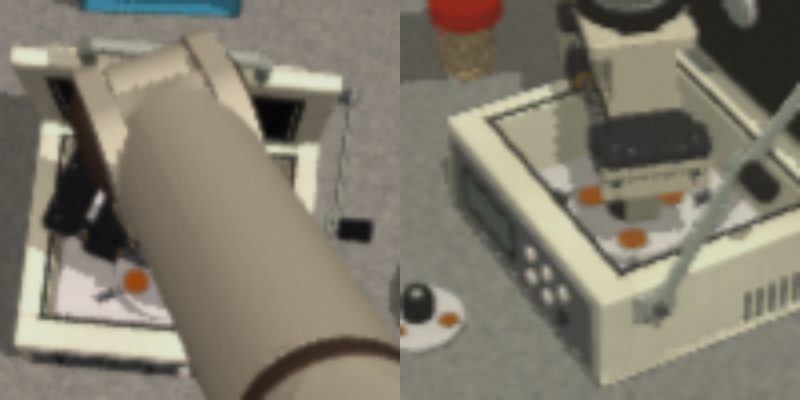

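The arm covers the carousel in both views, so I'll rise and measure with the wrist camera.

Call:
{"method": "send_rows", "body": {"commands": [[60,0,0,0.5,0],[60,0,0,1.5,0],[60,0,0,2.5,0],[60,0,0,3.3,0],[60,0,0,3.3,0],[60,0,0,3.3,0]]}}

```text
t: 5.3
tool_pos: [0.5806, 0.1926, 0.2263]
tool_rot: [-0.0, 0.139, 0.99, -0.0]
contact_force: [-0.8, -0.0, -0.3]
grip_width: 0.0598
```

```bash
python3 - <<'E'
from h import *
w0=load('wrist'); d=grab('wrist'); save(d['image'],'w3.png',1.2)
for D in(w0,d):
    P=cloud(D); r=np.hypot(P[...,0]-.5797,P[...,1]-.1937)
    k=(r<.012); b=(r>.036)&(r<.045)&(P[...,2]<.07)&(P[...,2]>.03)
    f=(abs(P[...,2]-.024)<.008)&(r<.08)&(r>.05); print(np.median(P[k][:,2]),np.median(P[b][:,2]),np.median(P[f][:,2]))
E
```

```text
0.08247061130163742 0.05259248003445256 0.024322043133853728
0.07361872704090233 0.04366628333693423 0.024371562036972126
```

View pics/w3.png

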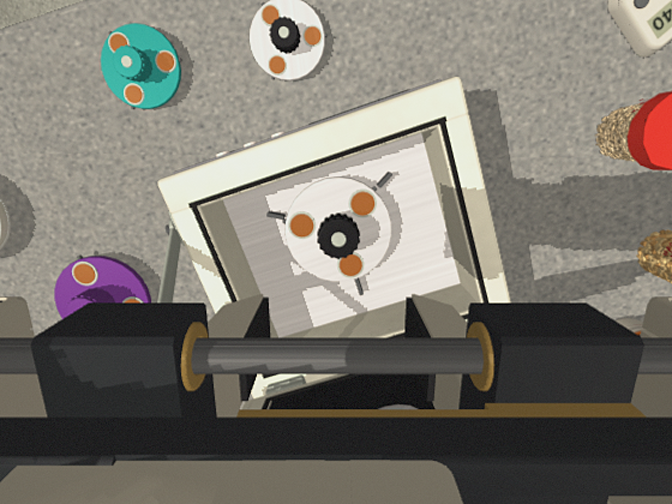

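The carousel has dropped 8.9 mm (knob top from 82.5 to 73.6 mm), and the picture shows each lug on its rib, so it is home. Next I go to the stay button with the fingers shut.

Call:
{"method": "send_rows", "body": {"commands": [[0,-0.2,-0.8,0,1],[0,-0.2,-1.6,0,2],[0,-0.2,-2.4,0,3],[0,-0.2,-3.1,0,3],[0,-0.2,-3.1,0,3],[0,-0.2,-3.1,-0.8,3],[0,-0.2,-3.1,-1.5,3],[0,-0.2,-3.1,-1.5,3],[0,-0.2,-3.1,-1.5,3]], "force": 20}}

```text
t: 6.48
tool_pos: [0.5714, 0.0386, 0.1522]
tool_rot: [0.0, -0.018, 1.0, 0.0]
contact_force: [0.5, -0.1, -0.2]
grip_width: 0.0006
```

```bash
python3 - <<'E'
from h import *
s=grab('side'); save(s['image'][170:330,220:400],'s4.png',4); print(sense()['tool_pos'],proj(s,[.5987,.0474,.166]))
E
```

```text
[0.57199441 0.03852695 0.15286895] (np.float64(309.0327144735464), np.float64(246.17426940940678))
```

View pics/s4.png

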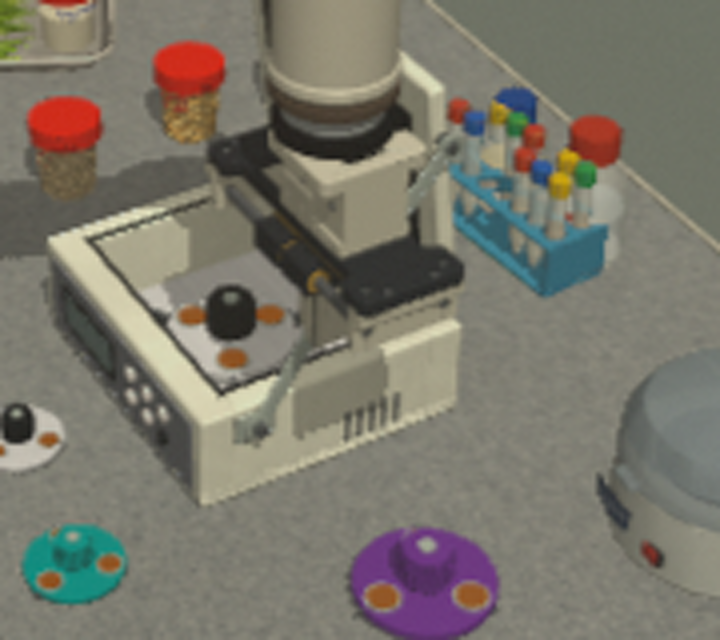

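The fingers are in front of the button and the body is clear of the links. Now I push slowly.

Call:
{"method": "send_rows", "body": {"commands": [[0,0.1,0,0,0],[0,0.16,0,0,0],[0,0.22,-0.0,-0.05,0],[0,0.3,0,-0.1,0],[0,0.38,0,-0.16,0],[0,0.45,0,-0.22,0],[0,0.52,0,-0.28,0],[0,0.59,0,-0.33,0],[0,0.66,0,-0.39,0],[0,0.66,0,-0.39,0]]}}

```text
t: 7.78
tool_pos: [0.6037, 0.038, 0.1314]
tool_rot: [-0.001, -0.018, 1.0, 0.0]
contact_force: [-3.8, 1.3, -2.9]
grip_width: 0.0004
```

```bash
python3 - <<'E'
from h import *
s=grab('side'); save(s['image'][170:330,220:400],'s5.png',4); print(sense()['tool_pos'],sense()['contact_force'],proj(s,[.5987,.0474,.166]),proj(s,[.5987+.02,.0474,.15]))
E
```

```text
[0.60375216 0.03789525 0.13156787] [-3.28342426  0.2853871  -2.18305854] (np.float64(309.0327144735464), np.float64(246.17426940940678)) (np.float64(315.48185172696793), np.float64(248.72317900693184))
```

View pics/s5.png

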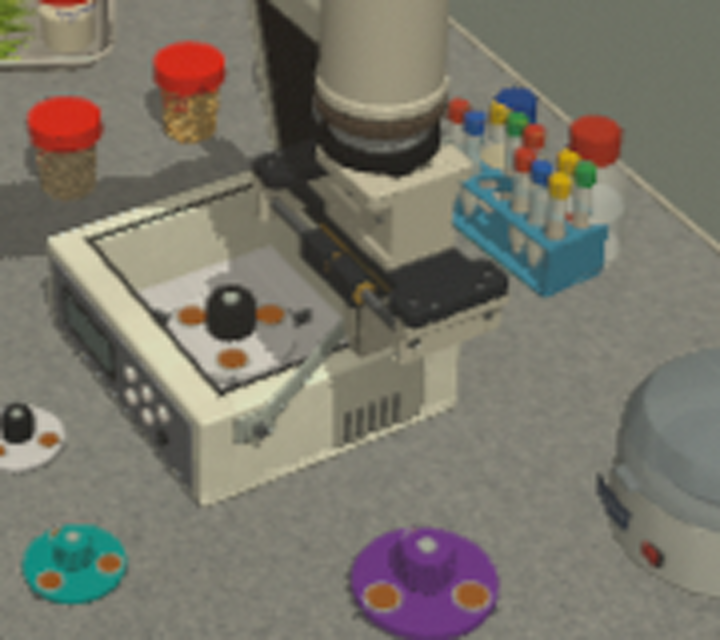

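Call:
{"method": "send_rows", "body": {"commands": [[0,-0.3,0,0.0,0],[0,-0.8,0,0.2,0],[0,-0.8,0,1.2,0],[0,-0.8,0,2.2,0],[0,-0.8,0,3.2,0],[0,-0.8,0,4.2,0],[0,-0.8,0,5.2,0],[0,-0.8,0,5.8,0],[0,-0.8,0,5.8,0]]}}

```text
t: 8.95
tool_pos: [0.5665, 0.0374, 0.4263]
tool_rot: [0.005, -0.017, 1.0, -0.0]
contact_force: [0.6, 0.5, -0.0]
grip_width: 0.0003
```

```bash
python3 - <<'E'
from h import *
t=grab('top'); s=grab('side'); q=sense(); print(q['tool_pos'],q['qpos'],q['contact_force'])
h=np.hstack([cv2.resize(t['image'][130:250,225:345],(400,400)),cv2.resize(s['image'][130:300,220:390],(400,400))]); save(h,'c6.png')
E
```

```text
[0.56466698 0.03731432 0.42243329] [ 0.0538504   0.2008615  -0.20239847  1.49197919  0.0410046   1.4508474
  1.45642334] [-0.16534141 -0.42379315 -0.92422057]
```

View pics/c6.png

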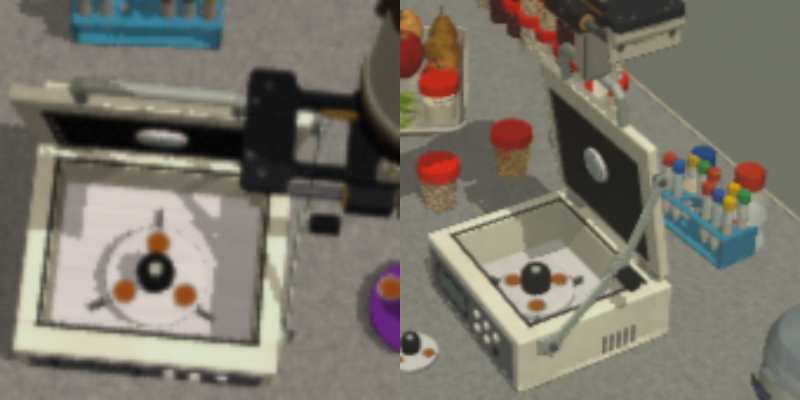

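The carousel is still home with each window on its rib. The stay knuckle now sits behind the line of the links, with the button at about (627,280). I'll quantify the knuckle and the handle.

```bash
python3 - <<'E'
from h import *
t=load('top'); s=load('side')
X=np.array([.99916,.041,0]);Y=np.array([-.041,.99916,0]);o=np.array([.5947,.1944,0])
def tri(a,b):
    A=[];B=[]
    for d,(u,v) in((t,a),(s,b)):
        M=np.c_[d['R'],d['t']]; 
        A+= [ (u-d['cx'])*M[2]-d['fx']*M[0], (v-d['cy'])*M[2]-d['fy']*M[1]]
    A=np.array(A); return np.linalg.lstsq(A[:,:3],-A[:,3],rcond=None)[0]
def black(d,b):
    u0,v0,u1,v1=b; m=(d['image'][v0:v1,u0:u1].max(-1)<60); v,u=np.nonzero(m); return u.mean()+u0,v.mean()+v0,len(u)
a=black(t,(317,193,328,202)); b=black(s,(310,242,324,256)); print(a,b)
p=tri(a[:2],b[:2])-o; print('button case', p@X,p@Y,p[2])
P=cloud(t); m=(P[...,2]>.315)&(P[...,2]<.36)&(P[...,0]>.6)&(P[...,0]<.72)&(P[...,1]>.12)&(P[...,1]<.26)
q=P[m]-o; print(len(q)); 
for lo in(-.06,-.03,0,.03): 
    k=(q@Y>lo)&(q@Y<lo+.03); print(k.sum(),np.median(q[k]@X) if k.any() else 0,np.median(q[k][:,2]) if k.any() else 0)
E
```

```text
(np.float64(322.02127659574467), np.float64(197.0), 47) (np.float64(317.21875), np.float64(248.0625), 64)
button case 0.022773697163920442 -0.14694504143780351 0.14916390888479175
255
61 0.05699307204134161 0.3379804023323197
58 0.057188978833092784 0.3384537165786261
59 0.05673378090657005 0.33895560162525334
59 0.057239164385164853 0.3377565034789077
```

Call:
{"method": "send_rows", "body": {"commands": [[0,0,0,0,1],[0,0,0,0,2],[0,0,0,0,2]]}}

```text
t: 9.43
tool_pos: [0.5638, 0.0374, 0.4207]
tool_rot: [-0.001, -0.122, 0.993, -0.0]
contact_force: [0.6, -0.1, 0.2]
grip_width: 0.0005
```

```bash
python3 - <<'E'
from h import *
q=sense(); print(q['tool_pos'],q['tool_rot'],q['qpos'])
E
```

```text
[0.56381959 0.03744646 0.42070755] [-9.82993809e-04 -1.21687518e-01  9.92567973e-01 -1.69261420e-05] [ 0.07160412  0.2037196  -0.22431629  1.49307185  0.04532034  1.45185941
  1.66108343]
```

Call:
{"method": "send_rows", "body": {"commands": [[40,0,0.2,0.1,-1.7],[50,0,0.4,0.2,-3.4],[50,0.2,0.8,0.2,-5.1],[50,0.5,1.3,0.2,-6.8],[50,0.9,1.8,0.2,-8.5],[50,1.2,2.3,0.2,-10.2],[50,1.5,2.7,0.2,-11.9],[50,1.8,3.1,0.1,-13.6],[50,1.8,3.19,0,-15.3],[50,1.8,3.19,0,-16.9],[50,1.8,3.19,0,-16.9],[50,1.8,3.19,0,-16.9]]}}

```text
t: 10.92
tool_pos: [0.654, 0.1971, 0.4218]
tool_rot: [-0.0, 0.69, 0.724, -0.0]
contact_force: [-0.3, 0.3, -0.2]
grip_width: 0.0499
```

```bash
python3 - <<'E'
from h import *
q=sense(); print(q['tool_pos'],q['tool_rot'],q['qpos'])
d=grab('wrist'); P=cloud(d); o=np.array([.5947,.1944,0]); X=np.array([.99916,.041,0]);Y=np.array([-.041,.99916,0]);q=P-o
m=(P[...,2]>.32)&(P[...,2]<.35)&(abs(q@Y)<.05)&(abs(q@X-.058)<.03); r=q[m]; print(len(r)); print(np.median(r@X),np.percentile(r@X,[2,98]),np.percentile(r[:,2],[50,99]))
save(d['image'],'w7.png',1.0)
E
```

```text
[0.65404803 0.19711962 0.42180196] [-4.11786781e-05  6.89837011e-01  7.23964657e-01 -2.67978684e-04] [-0.30300634  0.43447748 -0.04573996  1.17805299  0.01943101  1.52998538
 -0.29703612]
1894
0.05809259191985236 [0.05243874 0.0638727 ] [0.33858203 0.34071072]
```

View pics/w7.png

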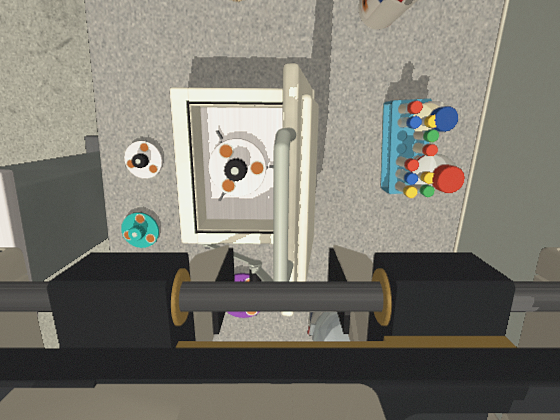

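The bar is between the open fingers at (283,215), with its centre at case x 58 mm, z 335 mm. Now I descend and grip it lightly.

Call:
{"method": "send_rows", "body": {"commands": [[50,-0.03,0,-0.8,0],[50,-0.03,0,-1.6,0],[50,-0.03,0,-2.1,0],[50,-0.03,0,-2.1,0],[50,-0.03,0,-2.1,0],[0,-0.03,0,-2.1,0],[0,-0.03,0,-2.1,0],[0,-0.03,0,-2.1,0],[0,-0.03,0,-2.1,0],[0,-0.03,0,-2.1,0]], "force": 10}}

```text
t: 12.22
tool_pos: [0.653, 0.1974, 0.3173]
tool_rot: [0.0, 0.691, 0.723, 0.0]
contact_force: [1.5, 0.2, -0.5]
grip_width: 0.0116
```

Call:
{"method": "send_rows", "body": {"commands": [[0,-0.18,-0.01,-0.03,0],[0,-0.36,-0.01,-0.07,0],[0,-0.69,-0.03,-0.16,0],[0,-1.02,-0.04,-0.27,0],[0,-1.33,-0.05,-0.4,0],[0,-1.64,-0.07,-0.56,0]]}}

```text
t: 12.98
tool_pos: [0.569, 0.194, 0.2891]
tool_rot: [-0.0, 0.69, 0.723, -0.0]
contact_force: [1.0, 1.6, -2.0]
grip_width: 0.0113
```

Call:
{"method": "send_rows", "body": {"commands": [[0,-0.29,-0.01,-0.17,0],[0,-0.57,-0.02,-0.37,0],[0,-0.83,-0.03,-0.59,0],[0,-1.08,-0.05,-0.82,0],[0,-1.32,-0.06,-1.07,0],[0,-1.53,-0.06,-1.34,0],[0,-1.73,-0.07,-1.62,0],[0,-1.91,-0.08,-1.91,0],[0,-2.06,-0.09,-2.21,0],[0,-2.19,-0.09,-2.53,0],[0,-2.31,-0.1,-2.85,0],[0,-2.39,-0.1,-3.18,0]]}}

```text
t: 14.48
tool_pos: [0.4515, 0.1892, 0.1295]
tool_rot: [0.0, 0.69, 0.723, 0.001]
contact_force: [2.4, 4.1, -2.4]
grip_width: 0.0116
```

```bash
python3 - <<'E'
from h import *
q=sense(); print(q['tool_pos'],q['qpos'],q['contact_force'])
E
```

```text
[0.45147743 0.18921998 0.12954036] [-0.37131338  0.31702349 -0.09368999  2.04253933  0.0413131   0.78191278
 -0.44317717] [ 2.42877895  4.14254845 -2.44187848]
```

Call:
{"method": "send_rows", "body": {"commands": [[0,-0.07,0,-0.34,0],[0,-0.11,0,-0.6,0],[0,-0.13,0,-0.85,0],[0,-0.13,0,-1.0,0],[0,-0.13,0,-1.08,0],[0,-0.13,0,-1.13,0],[0,-0.13,0,-1.15,0],[0,-0.13,0,-1.15,0]]}}

```text
t: 15.48
tool_pos: [0.4467, 0.1888, 0.074]
tool_rot: [0.001, 0.691, 0.723, 0.002]
contact_force: [0.5, 0.4, 11.1]
grip_width: 0.0116
```

The hood is pressing on its stop with 11 N and the grasp point is at z 93 mm. Now I let go and rise.

Call:
{"method": "send_rows", "body": {"commands": [[30,0,0,0.05,0],[30,0,0,0.05,0],[30,0,0,0.05,0],[30,0,0,0.05,0],[30,0,0,0.5,0],[30,0,0,1.3,0],[30,0,0,2.2,0],[30,0,0,3.2,0],[30,0,0,4.0,0],[30,0,0,4.0,0],[30,0,0,4.0,0]]}}

```text
t: 16.85
tool_pos: [0.4441, 0.1885, 0.2721]
tool_rot: [-0.0, 0.691, 0.723, -0.0]
contact_force: [-0.1, 0.4, -0.1]
grip_width: 0.0302
```

```bash
python3 - <<'E'
from h import *
q=sense(); print(q['tool_pos'],q['contact_force'],q['grip_width'])
s=grab('side'); t=grab('top'); o=np.array([.5947,.1944,0]); X=np.array([.99916,.041,0]);Y=np.array([-.041,.99916,0])
for d in(s,t):
    P=cloud(d);r=P-o; m=(abs(r@Y)<.11)&(abs(P[...,2]-.1)<.03)
    for lo in(-.09,-.05,0,.05):
        k=m&(r@X>lo)&(r@X<lo+.03)&(d['image'].min(-1)>120); print(lo,k.sum(),np.median(P[k][:,2]) if k.any() else None)
h=np.hstack([cv2.resize(t['image'][130:270,225:365],(400,400)),cv2.resize(s['image'][130:300,220:390],(400,400))]); save(h,'c8.png')
E
```

```text
[0.44405776 0.18846957 0.27205092] [-0.0872905   0.35235489 -0.11006187] 0.030166243676630566
-0.09 620 0.10792592530213016
-0.05 502 0.11141710096516842
0 493 0.11131638112143005
0.05 378 0.11027178780231311
-0.09 89 0.10043605128828659
-0.05 131 0.10763342504205785
0 172 0.1079664594007193
0.05 417 0.10569762793995577
```

View pics/c8.png

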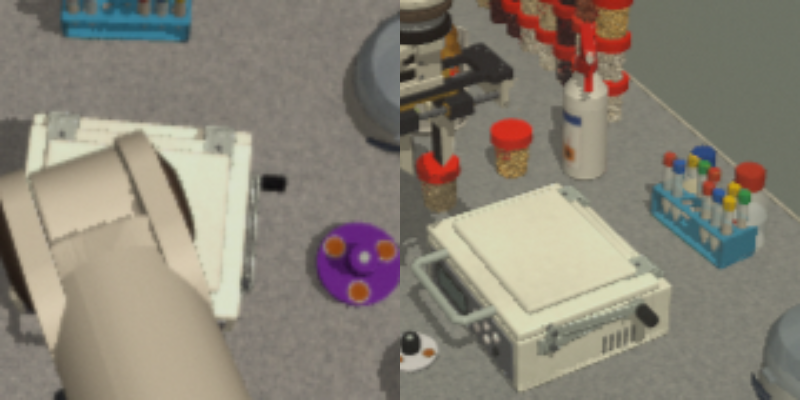

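The hood lies flat on the case with the stay folded alongside. One check of the bar height from the wrist camera will give the angle.

```bash
python3 - <<'E'
from h import *
o=np.array([.5947,.1944,0]); X=np.array([.99916,.041,0]);Y=np.array([-.041,.99916,0])
for d in(grab('wrist'),load('side')):
    P=cloud(d); r=P-o; m=(abs(r@Y)<.045)&(abs(r@X+.15)<.012)&(P[...,2]>.06)&(P[...,2]<.14)
    print(m.sum(),np.percentile(P[m][:,2],[50,95]) if m.any() else '',np.median((r@X)[m]) if m.any() else '')
q=sense(); print(q['contact_force'],q['t'])
E
```

```text
930 [0.09649681 0.09814208] -0.1493381552330506
101 [0.09877286 0.10253753] -0.15100027123007234
[ 0.38522457 -0.47091466  0.50496234] 17.0
```

The bar top is at 98 mm, which puts its centre at 92 mm: fully shut. I'll hand in.

```bash
python3 -c "
from station import bot; print(bot.job_done())"
```

```text
the job is handed in; nothing more can be done
None
```

The job is done and handed in, with about 17 s of the 67 s used. The robot reports no verdict.

- **Carousel:** I turned it about 37° clockwise and let it drop. The knob top fell 8.9 mm, from 82.5 to 73.6 mm, and all three windows lined up with their ribs. I could not re-check it after the hood was shut, because the hood covers it.
- **Stay:** I pushed the button about 30 mm while the hood was up. From its measured position I work out the knuckle angle at about 0.5 rad; I did not read it directly.
- **Hood:** I lowered it by the bar at about 0.6 rad/s until it pressed on its stop with 11 N, then let go and rose clear.
- **Last checks:** The wrist camera put the bar centre at z 92 mm and x −149 mm, which is fully shut. The side camera read the bar 2–4 mm higher, which is still within tolerance. The force on the tool was about zero. I didn't measure the bystanders again, but no move touched or went near them.

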